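# Turn the dumpling sign face up and put it on its stand

### The arm

A 6-joint arm with a two-finger parallel gripper is mounted at the origin on the work surface. World frame = base frame: x ahead of the robot, y to its left, z up, the work surface at z = 0. Lengths are in m, angles in rad, forces in N, time in s.
With the tool pointing down it reaches from about 0.35 to 0.875 m from the base axis. Payload 15.5 kg.
Tool frame: the origin (TCP) lies where the fingers leave the gripper's body, on its centre line; the fingertips stand 73 mm ahead of it and the grasp point (between the pads) lies 54 mm ahead of it; z points along the fingers, y is the line along which they close (so a half turn about z gives the same grasp; the last joint's range is limited). The gripper opens to 85 mm and grips with 20 to 120 N. Pads are 22 mm wide; open, the fingers measure 114 mm over their backs; the gripper's body (76 mm by 85 mm) begins 54 mm behind the grasp point. The pads swing forward as they close: fully open they stand 13 mm farther back than shut.
Start: joints at [1.198, 0.494, 1.345, -0, 1.302, -0.096], TCP at [0.171, 0.601, 0.304] pointing down, gripper open.
Joint ranges: [-2.91, 2.91], [-0.82, 2.16], [0.22, 2.67], [-1.22, 4.37], [0.12, 2.79], [-3.08, 3.08]. Speed limits (rad/s): [1.89, 1.89, 2.57, 3.01, 3.01, 3.01].

### API

Orientations are given as a rotation vector (axis times angle).
In Python, from plant import manip gives the robot as it stands.
- The arm moves only by the tool jog_arm, never from a script. Its argument "deltas" is a list of rows, each a list of 7 numbers: the shift along the tool's x, y, z in m, then the turn, a rotation vector about the tool's x, y, z in rad, then the closure, from -1 (fully open) to 1 (shut). In form: [[tx, ty, tz, rx, ry, rz, fingers], ...]. A call has 1 to 20 rows; each row is the pose to reach, as a shift and turn from the pose commanded when the call began, along the tool's axes at that moment; what a row does not reach only later rows make up. A row lasts 1/8 s, in which the tool goes at most 62.5 mm and 10.7 degrees, less where a joint would pass 70% of its speed; a pose out of reach is approached as far as the arm can. A call with a gripper value outside its range is refused whole. The fingers move at their own pace and stop on an object; "force" is the grip in N (left out, the last holds). Time passes only in rows, so rows that repeat a pose let the fingers close. It gives the time, the measured TCP pose, the force, the opening and the grip force at its end, in the units of the state.
- manip.state(): the state, without advancing time (a new reading comes with each control period).
- manip.capture(name): name is "scene" or "top" or "wrist"; returns a dict with "pixels" (384x512x3 uint8, red, green, blue), "camera_matrix" (3x3 intrinsics, pixels), "xyz" and "rotation" of the camera in the world. Camera axes: x right, y down, z forward; pixel columns grow to the right and rows downward; lengths in m; the calibration is good to about 2 mm. A picture is of the moment at which its call begins. There is no depth.
- manip.close_job(): hands the job in; it is judged then, once.
The state is a dict: "t": time; "joint_pos": joint angles; "dq": joint speeds; "effort": joint torques, N m; "tool_pos": TCP position; "tool_rot": TCP orientation; "wrist_force": force on the tool from outside, world axes, zero at the start; "wrist_torque": the same for the moment, N m; "width": opening from 0.0 (shut) to 1.0 (fully open); "grasp_force": force on a finger pad.
Only numpy, scipy, OpenCV 4.12 (cv2) and the standard library are available. Lean on these libraries where they do the work, as an engineer would, in place of code of your own. Each camera call takes 0.05 s, during which the arm holds its last target. There are 200 camera calls.

### The job

The shop's flat picture sign is lying face down on the metal riser: slide it a few centimetres out over the riser's front edge (the one facing the wooden sign stand) so that you can get a finger under it, then turn it over and lean it on the stand, picture side outward and right way up (two dots at the top), its bottom edge down on the ledge and centred. Do not drop the sign on the counter, and leave the other things where they are.

Things in the scene. Friction and masses are not known exactly. Their poses are not given: they have to be found in the camera images.
- sign: Flat stiff white plastic plate 140 (own x) by 120 (own y) by 8 mm, 0.11-0.22 kg. Origin: centre of the picture face (orange dumpling outline); z points out of the back, so up at the start; +x runs from top edge to bottom edge. Back: two flat grey strips; two dark dots by the top edge on both faces. Starts face down, wholly on the riser, 25 to 85 mm behind its front edge, yaw within 0.2 rad of it.
- sign_top (a point): Middle of the sign's top edge, on the back face (sign frame -70, 0, 8 mm). The top edge is the one nearer the riser's front edge at the start.
- sign_bottom (a point): Middle of the sign's bottom edge, on the back face (sign frame 70, 0, 8 mm).
- riser: Fixed low metal shelf: flat top 230 (own x) by 300 (own y) by 4 mm without rims, upper surface 90 mm above the counter, on four thin legs 45 mm or more behind the front edge; open underneath. Origin: on the counter below the middle of the top. Own -x points out of its front edge, which faces the stand's side of the table (world -y within 0.3 rad).
- riser_front (a point): Middle of the riser's front edge, on the upper surface (riser frame -115, 0, 90 mm).
- stand: Fixed wooden stand; base 140 (x) by 120 (y) by 12 mm. Its panel (85 mm up the slope, 110 wide, 8 thick) rises at 50 degrees from horizontal towards own -x; the outer face looks to own +x and up, to the right as the robot sees it (yaw -1.6 to -0.9). A lipless ledge stands 18 mm out of its foot at right angles. The sign reaches 55 mm past the panel's upper edge. Origin: under the base, centre.
- stand_ledge (a point): The inner corner between ledge and panel face, in the middle of its width (stand frame 35, 0, 30 mm): where sign_bottom belongs.
- soy: Small round bottle, 44 mm diameter, 85 mm high, standing on the riser beside the sign (own +y side of the riser). Origin: centre of its base. Leave it.
- dishes: Stack of four small blue dishes, 90 mm diameter, 44 mm high. Origin: centre of its base. Leave it.
- chopsticks: Steel cup with chopsticks, 68 mm diameter, 100 mm high, sticks up to 175 mm. Origin: centre of its base. Leave it.
- bowl: Steel bowl, 170 mm diameter, 70 mm high. Origin: centre of its base. Leave it.
- terminal: Black card terminal, 130 by 90 by 50 mm. Origin: centre of its base. Leave it.
- tape: Grey tape dispenser with an amber roll, 140 by 60 by 90 mm. Origin: centre of its base. Leave it.

How it is judged:
By the outcome, as a careful person would: the job done as asked, in the order asked, and still so for the second after the job is handed in, with the robot touching nothing.
It also fails if it takes over 64 s, if anything falls off the work surface, if the arm or the gripper's body presses on something with over 40 N, if the wrist force passes 120 N, or if a joint passes its speed limit or range.

## Working session

There is one attempt and no reset: what is moved stays moved. The work goes in short steps, Python scripts to look and compute and a tool call to move; the robot and the scene stay as the last step left them, time stands still between calls to the robot, and variables do not carry over. Pictures are saved under pics/ and viewed, at most 10 in all, crops included, and the job is handed in when it is done.

Besides the shell and the picture viewer there is one more tool, called after ">>>" as name(argument=value, ...), one argument or row to a line, values as JSON. jog_arm: Moves the arm, as the interface text tells. Its arguments: {"type":"object","properties":{"deltas":{"type":"array","items":{"type":"array","items":{"type":"number"}}},"force":{"type":"number"}},"required":["deltas"]}

```bash
mkdir -p pics; python3 - <<'E'
from plant import manip
import cv2, pickle
d={}
for n in ("scene","top","wrist"):
    c=manip.capture(n); d[n]=c
    cv2.imwrite(f"pics/{n}0.png",c["pixels"][:,:,::-1]); print(n,c["xyz"],c["rotation"],c["camera_matrix"])
pickle.dump(d,open("cap0.pkl","wb"))
print(manip.state())
import numpy as np
a=np.hstack([d["scene"]["pixels"],d["top"]["pixels"]])[:,:,::-1]
E
```

```text
scene [ 1.08990938 -0.76039183  1.30112292] [-2.40458772 -0.75982587  0.27200309] [[492.05955025   0.         261.94342723]
 [  0.         492.05955025 184.81712096]
 [  0.           0.           1.        ]]
top [ 0.27916813 -0.0220318   1.41657085] [-2.07528019  2.14325334 -0.23024115] [[423.07841241   0.         258.00277754]
 [  0.         423.07841241 188.87141676]
 [  0.           0.           1.        ]]
wrist [0.10679884 0.61938587 0.3724562 ] [2.32581066 1.75836602 0.23809765] [[304.56103536   0.         255.60672738]
 [  0.         304.56103536 191.3105669 ]
 [  0.           0.           1.        ]]
{'t': 0.15, 'joint_pos': array([ 1.19851773e+00,  4.94057269e-01,  1.34600149e+00,  2.47702348e-05,
        1.30249856e+00, -9.55089999e-02]), 'dq': array([ 0.00136529, -0.00069648, -0.00237759,  0.00069741, -0.0019139 ,
       -0.00042194]), 'effort': array([ 1.27567699e-03, -8.82551050e+01, -3.84066474e+01, -4.53408131e-05,
        7.25946331e-03, -8.09252901e-05]), 'tool_pos': array([0.17069883, 0.60101462, 0.30342244]), 'tool_rot': array([-4.33338540e-01, -3.11131311e+00,  1.46523266e-03]), 'wrist_force': array([ 0.2600171 ,  0.73188865, -0.2256692 ]), 'wrist_torque': array([ 0.01523516, -0.00703838,  0.04341107]), 'grasp_force': 0.0, 'width': 1.001163628977139}
```

View pics/scene0.png

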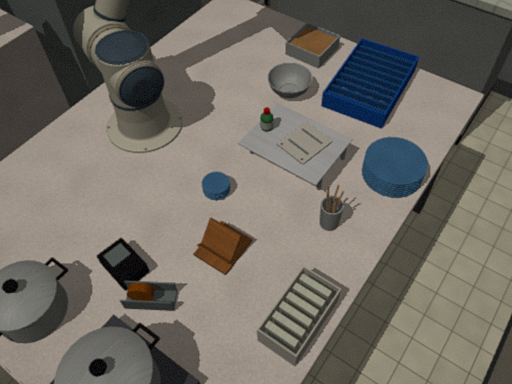

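View pics/top0.png

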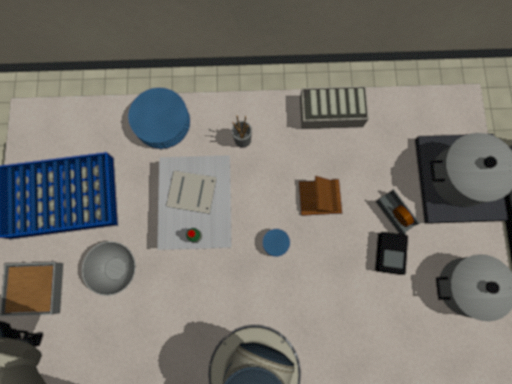

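The scene picture shows the sign on the riser at about (303,143) with the stand at (222,245). In the top picture (right = world -y, up = +x) the sign is at (191,192), the riser's front edge at column 230, soy at (193,235) and the stand at (320,195). Now I measure them.

```bash
cat > h.py <<'E'
import numpy as np, cv2
from scipy.spatial.transform import Rotation as R
def ray(c,uv):
    uv=np.atleast_2d(uv).astype(float)
    p=np.c_[uv,np.ones(len(uv))]@np.linalg.inv(c["camera_matrix"]).T
    return p@R.from_rotvec(c["rotation"]).as_matrix().T
def plane(c,uv,z):
    d=ray(c,uv); o=np.array(c["xyz"]); return o+d*((z-o[2])/d[:,2:])
def proj(c,P):
    q=(np.atleast_2d(P)-c["xyz"])@R.from_rotvec(c["rotation"]).as_matrix()
    q=q@c["camera_matrix"].T; return q[:,:2]/q[:,2:]
def tri(c1,u1,c2,u2):
    d1,d2=ray(c1,u1)[0],ray(c2,u2)[0]
    s=np.linalg.lstsq(np.c_[d1,-d2],np.array(c2["xyz"])-c1["xyz"],rcond=None)[0]
    a=c1["xyz"]+s[0]*d1;b=c2["xyz"]+s[1]*d2; return (a+b)/2,np.linalg.norm(a-b)
E
python3 - <<'E'
import pickle,cv2,numpy as np
d=pickle.load(open("cap0.pkl","rb"))
for n,(x,y,w,h),s in (("top",(150,145,200,115),4),("scene",(190,95,170,180),3.3)):
    cv2.imwrite(f"pics/{n}z.png",cv2.resize(d[n]["pixels"][y:y+h,x:x+w,::-1],None,fx=s,fy=s,interpolation=cv2.INTER_CUBIC))
from h import *
c=d["top"];g=c["pixels"].astype(int)
hsv=cv2.cvtColor(c["pixels"],cv2.COLOR_RGB2HSV)
wood=cv2.inRange(hsv,(3,110,40),(20,255,255));wood[:, :290]=0;wood[:,350:]=0
print("wood",[r for r in cv2.boundingRect(wood)], wood.sum()/255)
for u in ((180,163),(225,200),(200,195),(190,192),(170,222),(320,150)): print(u,c["pixels"][u[1],u[0]],hsv[u[1],u[0]])
E
```

```text
wood [299, 177, 43, 38] 1347.0
(180, 163) [154 154 154] [  0   0 154]
(225, 200) [156 157 156] [ 60   2 157]
(200, 195) [100 102  97] [ 42  13 102]
(190, 192) [154 152 139] [ 26  25 154]
(170, 222) [157 157 156] [ 30   2 157]
(320, 150) [168 160 150] [ 17  27 168]
```

View pics/topz.png

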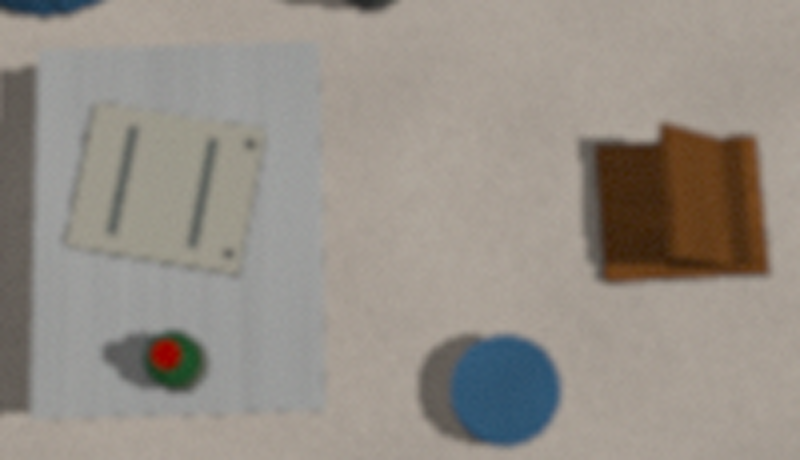

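View pics/scenez.png

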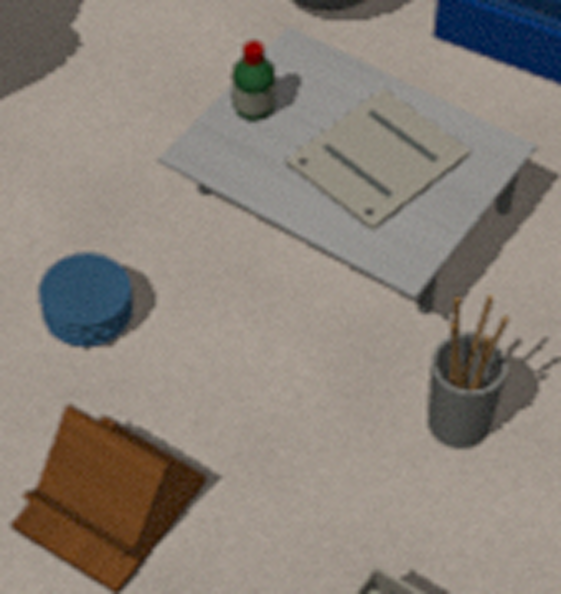

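The crops show the sign corners in topz at (93,103), (266,127), (240,276), (65,244), with the dots towards the front edge. The riser corners are (37,48), (320,43), (327,409), (32,416), and the stand base corners are (597,142), (753,136), (768,272), (604,281). The stand's ledge is on the right (-y) side.

```bash
python3 - <<'E'
import pickle
from h import *
np.set_printoptions(precision=4,suppress=True)
d=pickle.load(open("cap0.pkl","rb"));c=d["top"];s=d["scene"]
f=lambda L:np.array(L,float)/4+(150-.375,145-.375)
fs=lambda L:np.array(L,float)/3.3+(190-.35,95-.35)
hsv=cv2.cvtColor(c["pixels"],cv2.COLOR_RGB2HSV)
m=cv2.inRange(hsv,(15,12,60),(50,80,255)); k=np.zeros_like(m); k[160:218,162:224]=m[160:218,162:224]
k=cv2.morphologyEx(k,cv2.MORPH_CLOSE,np.ones((5,5)));cs=max(cv2.findContours(k,0,1)[0],key=cv2.contourArea)
b=cv2.boxPoints(cv2.minAreaRect(cs)); 
def show(n,P):
    print(n,P[:,:3].tolist() if 0 else np.round(P,4).tolist(),"sides",np.linalg.norm(np.roll(P,-1,0)-P,axis=1),"ctr",P.mean(0))
show("sign mask",plane(c,b,.098))
show("sign eye",plane(c,f([(93,103),(266,127),(240,276),(65,244)]),.098))
show("sign scene",plane(s,fs([(384,91),(470,153),(374,228),(287,159)]),.098))
show("riser",plane(c,f([(37,48),(320,43),(327,409),(32,416)]),.09))
show("riser scene",plane(s,fs([(285,28),(536,149),(418,298),(160,160)]),.09))
show("base",plane(c,f([(597,142),(753,136),(768,272),(604,281)]),.012))
show("base scene front",plane(s,fs([(118,590),(14,524)]),.012))
# panel top outer edge corners: both views
for a,bb in (((661,123),(166,472)),((667,260),(70,406))): print(tri(c,f([a]),s,fs([bb])))
# ledge front edge ends
print(tri(c,f([(752,136)]),s,fs([(118,588)])))
show("dishes top",plane(c,f([(505,390)]),.044)); show("soy",plane(c,f([(166,354)]),.085+.09))
show("stick cup", plane(c,[[242,130]],.1))
E
```

```text
sign mask [[0.52, 0.2637, 0.098], [0.6421, 0.2435, 0.098], [0.6107, 0.1011, 0.098], [0.4898, 0.124, 0.098]] sides [0.1237 0.1457 0.123  0.1429] ctr [0.5657 0.1831 0.098 ]
sign eye [[0.636, 0.2414, 0.098], [0.6116, 0.1024, 0.098], [0.4914, 0.1242, 0.098], [0.5215, 0.2623, 0.098]] sides [0.1411 0.1222 0.1413 0.1165] ctr [0.5651 0.1826 0.098 ]
sign scene [[0.5258, 0.2601, 0.098], [0.6408, 0.2368, 0.098], [0.6142, 0.1024, 0.098], [0.4965, 0.1277, 0.098]] sides [0.1173 0.137  0.1204 0.1356] ctr [0.5693 0.1818 0.098 ]
riser [[0.6861, 0.2892, 0.09], [0.6829, 0.0583, 0.09], [0.3858, 0.0582, 0.09], [0.3878, 0.2878, 0.09]] sides [0.2309 0.2971 0.2296 0.2983] ctr [0.5356 0.1734 0.09  ]
riser scene [[0.3863, 0.2854, 0.09], [0.689, 0.2852, 0.09], [0.6896, 0.0607, 0.09], [0.3894, 0.0609, 0.09]] sides [0.3027 0.2246 0.3002 0.2246] ctr [0.5386 0.1731 0.09  ]
base [[0.611, -0.1716, 0.012], [0.612, -0.305, 0.012], [0.4944, -0.3091, 0.012], [0.4912, -0.1712, 0.012]] sides [0.1334 0.1177 0.138  0.1198] ctr [ 0.5521 -0.2392  0.012 ]
base scene front [[0.6157, -0.3072, 0.012], [0.4987, -0.3093, 0.012]] sides [0.117 0.117] ctr [ 0.5572 -0.3083  0.012 ]
(array([ 0.6075, -0.218 ,  0.0825]), np.float64(0.0030015795034414442))
(array([ 0.4957, -0.2145,  0.0839]), np.float64(0.00038576059267205436))
(array([ 0.613 , -0.3047,  0.0085]), np.float64(0.0005430359342174851))
dishes top [[0.4001, -0.0831, 0.044]] sides [0.] ctr [ 0.4001 -0.0831  0.044 ]
soy [[0.4229, 0.1704, 0.175]] sides [0.] ctr [0.4229 0.1704 0.175 ]
stick cup [[0.7653, 0.0155, 0.1]] sides [0.] ctr [0.7653 0.0155 0.1   ]
```

```bash
cat >> h.py <<'E'
np.set_printoptions(precision=4,suppress=True)
def Rd(zd,yd):
    "tool rotation from z direction and approx y direction"
    z=np.array(zd,float);z/=np.linalg.norm(z);y=np.array(yd,float);y-=z*(y@z);y/=np.linalg.norm(y)
    return R.from_matrix(np.c_[np.cross(y,z),y,z])
def delta(s,pos,rot):
    r0=R.from_rotvec(s["tool_rot"]); return np.r_[r0.inv().apply(np.array(pos)-s["tool_pos"]),(r0.inv()*rot).as_rotvec()].round(4)
E
python3 - <<'E'
from h import *
from plant import manip
s=manip.state()
print(delta(s,[.574,.279,.30],Rd([0,0,-1],[.981,-.193,0])))
E
```

```text
[-0.4759 -0.1996  0.0036 -0.0009  0.0006  1.4883]
```

>>> jog_arm(
  deltas=[
    [-0.476,-0.2,0.003,0,0,1.488,-1],
    [-0.476,-0.2,0.003,0,0,1.488,-1],
    [-0.476,-0.2,0.003,0,0,1.488,-1],
    [-0.476,-0.2,0.003,0,0,1.488,-1],
    [-0.476,-0.2,0.003,0,0,1.488,-1],
    [-0.476,-0.2,0.003,0,0,1.488,-1],
    [-0.476,-0.2,0.003,0,0,1.488,-1],
    [-0.476,-0.2,0.003,0,0,1.488,-1],
    [-0.476,-0.2,0.003,0,0,1.488,-1],
    [-0.476,-0.2,0.003,0,0,1.488,-1],
    [-0.476,-0.2,0.003,0,0,1.488,-1],
    [-0.476,-0.2,0.003,0,0,1.488,-1],
  ],
)

```text
t: 1.65
tool_pos: [0.573, 0.2798, 0.301]
tool_rot: [-2.424, -1.998, 0.0]
wrist_force: [0.5, -0.0, -0.7]
width: 0.998
grasp_force: 0.0
```

```bash
python3 - <<'E'
from h import *
from plant import manip
import pickle
c=manip.capture("wrist");pickle.dump(c,open("w1.pkl","wb"));cv2.imwrite("pics/w1.png",c["pixels"][:,:,::-1])
s=manip.state();print(s["joint_pos"],c["xyz"],s["tool_pos"])
E
```

```text
[0.3603 0.5144 1.3155 0.0001 1.3118 0.5525] [0.587  0.346  0.3701] [0.5732 0.2797 0.301 ]
```

View pics/w1.png

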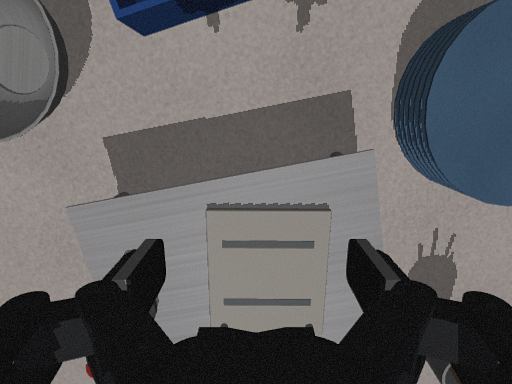

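The wrist view shows the sign's bottom edge from (207,208) to (330,208), parallel to the finger line, with free riser behind it. The riser's back edge runs from (67,207) to (373,150).

```bash
python3 - <<'E'
from h import *
import pickle
from plant import manip
c=pickle.load(open("w1.pkl","rb"));s=manip.state()
P=plane(c,[(207,208),(330,208)],.098);print(P);print(plane(c,[(67,207),(373,150)],.09))
print(R.from_rotvec(s["tool_rot"]).inv().apply(P-s["tool_pos"]))
E
```

```text
[[0.5247 0.2647 0.098 ]
 [0.6384 0.2426 0.098 ]]
[[0.39   0.2891 0.09  ]
 [0.6858 0.288  0.09  ]]
[[-0.024  -0.0447  0.203 ]
 [-0.0239  0.0711  0.203 ]]
```

>>> jog_arm(
  deltas=[
    [0.002,0.013,0.05,0,0,0,-1],
    [0.002,0.013,0.1,0,0,0,-1],
    [0.002,0.013,0.128,0,0,0,-1],
    [0.002,0.013,0.128,0,0,0,-1],
    [0.002,0.013,0.13,0,0,0,-1],
    [0.002,0.013,0.132,0,0,0,-1],
    [0.002,0.013,0.134,0,0,0,-1],
  ],
)

```text
t: 2.58
tool_pos: [0.5875, 0.2784, 0.1678]
tool_rot: [2.426, 1.996, 0.002]
wrist_force: [0.5, -0.7, 0.0]
width: 0.995
grasp_force: 0.0
```

>>> jog_arm(
  deltas=[
    [0,0,0.002,0,0,0,-1],
    [0,0,0.003,0,0,0,-1],
    [0,0,0.004,0,0,0,-1],
    [0,0,0.005,0,0,0,-1],
  ],
)

```text
t: 3.08
tool_pos: [0.5872, 0.2782, 0.1618]
tool_rot: [2.426, 1.996, -0.0]
wrist_force: [-0.0, -0.6, 0.5]
width: 1.001
grasp_force: 0.0
```

>>> jog_arm(
  deltas=[
    [0,0,0.002,0,0,0,-1],
    [0,0,0.004,0,0,0,-1],
    [0,0,0.006,0,0,0,-1],
    [0,0,0.007,0,0,0,-1],
  ],
)

```text
t: 3.58
tool_pos: [0.5871, 0.2782, 0.1547]
tool_rot: [-2.426, -1.996, 0.0]
wrist_force: [0.5, 0.1, -0.6]
width: 1.0
grasp_force: 0.0
```

>>> jog_arm(
  deltas=[
    [0,0,0.001,0,0,0,-1],
    [0,0,0.002,0,0,0,-1],
    [0,0,0.002,0,0,0,-1],
  ],
)

```text
t: 3.95
tool_pos: [0.5871, 0.2782, 0.1528]
tool_rot: [-2.426, -1.996, 0.0]
wrist_force: [-0.2, -0.1, -0.6]
width: 1.001
grasp_force: 0.0
```

>>> jog_arm(
  deltas=[
    [-0.005,0.001,0.001,0,0,0,-1],
    [-0.011,0.002,0.001,0,0,0,-1],
    [-0.017,0.003,0.001,0,0,0,-1],
    [-0.023,0.004,0.001,0,0,-0.02,-1],
    [-0.029,0.005,0.001,0,0,-0.04,-1],
    [-0.035,0.006,0.001,0,0,-0.06,-1],
    [-0.041,0.007,0.001,0,0,-0.08,-1],
    [-0.047,0.008,0.001,0,0,-0.1,-1],
    [-0.053,0.009,0.001,0,0,-0.12,-1],
    [-0.059,0.01,0.001,0,0,-0.14,-1],
    [-0.065,0.011,0.001,0,0,-0.16,-1],
    [-0.071,0.012,0.001,0,0,-0.18,-1],
    [-0.077,0.014,0.001,0,0,-0.195,-1],
    [-0.083,0.015,0.001,0,0,-0.195,-1],
  ],
)

```text
t: 5.7
tool_pos: [0.586, 0.1934, 0.1519]
tool_rot: [2.22, 2.223, 0.0]
wrist_force: [0.7, 0.6, -0.2]
width: 1.001
grasp_force: 0.5
```

```bash
cat > sg.py <<'E'
from h import *
from plant import manip
import sys
c=manip.capture("top");s=manip.state()
hsv=cv2.cvtColor(c["pixels"],cv2.COLOR_RGB2HSV)
cv2.imwrite("pics/"+sys.argv[1],cv2.resize(c["pixels"][145:260,150:350,::-1],None,fx=4,fy=4,interpolation=cv2.INTER_CUBIC))
print(s["t"],s["tool_pos"],s["wrist_force"],s["joint_pos"])
E
python3 sg.py t1.png
```

```text
5.75 [0.5859 0.1929 0.1519] [ 0.9545 -0.5245  0.4965] [ 0.2213  0.6561  1.5171 -0.0003  0.9685  0.2208]
```

View pics/t1.png

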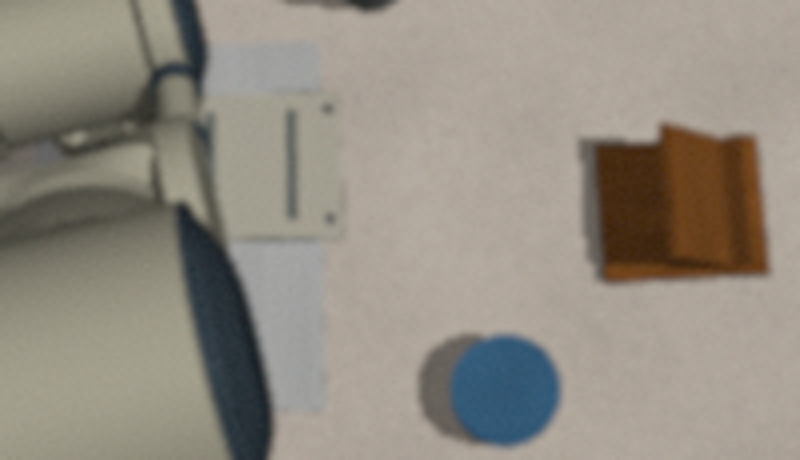

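The top view shows the sign squared up and pushed out: its top edge is at about column 341 against the riser edge at 324, a 14 mm overhang. I push it further.

>>> jog_arm(
  deltas=[
    [-0.006,0,0,0,0,0,-1],
    [-0.012,0,0,0,0,0,-1],
    [-0.018,0,0,0,0,0,-1],
    [-0.024,0,0,0,0,0,-1],
    [-0.03,0,0,0,0,0,-1],
    [-0.034,0,0,0,0,0,-1],
    [-0.034,0,0,0,0,0,-1],
  ],
)

```text
t: 6.62
tool_pos: [0.5859, 0.1595, 0.1519]
tool_rot: [2.221, 2.222, -0.0]
wrist_force: [0.3, -0.2, 0.1]
width: 0.998
grasp_force: 0.0
```

>>> jog_arm(
  deltas=[
    [0.01,0,0,0,0,0,-1],
    [0.02,0,-0.01,0,0,0,-1],
    [0.02,0,-0.07,0,0,0,-1],
    [0.02,0,-0.13,0,0,0,-1],
    [0.02,0,-0.18,0,0,0,-1],
    [0.02,0,-0.2,0,0,0,-1],
  ],
)

```text
t: 7.38
tool_pos: [0.5863, 0.1809, 0.3562]
tool_rot: [2.217, 2.221, 0.007]
wrist_force: [0.1, -0.2, -0.5]
width: 0.998
grasp_force: 0.0
```

```bash
python3 - <<'E'
from h import *
from plant import manip
s=manip.state();print(s["joint_pos"],s["tool_pos"])
# candidate intermediate: tool at (0.58,-0.2,.30) pointing +y tilted
for z,y in (([0,0,-1],[1,0,0]),([0,1,0],[0,0,1]),([0,1,0],[0,0,-1])):
    print(delta(s,[.585,-.13,.35],Rd(z,y)))
E
```

```text
[0.202  0.4316 1.3052 0.     1.3996 0.2002] [0.5863 0.1809 0.3562]
[-0.3109 -0.0019  0.0058  0.0051 -0.0011  0.0018]
[-0.3109 -0.0019  0.0058 -1.2055  1.2095 -1.2046]
[-0.3109 -0.0019  0.0058  1.2113  1.2073  1.2148]
```

>>> jog_arm(
  deltas=[
    [-0.06,0,0,0,0,-0.18,-1],
    [-0.12,0,0,0,0,-0.36,-1],
    [-0.18,0,0,0,0,-0.54,-1],
    [-0.24,0,0,0,0,-0.72,-1],
    [-0.3,0,0,0,0,-0.9,-1],
    [-0.34,0,0,0,0,-1.08,-1],
    [-0.34,0,0,0,0,-1.26,-1],
    [-0.34,0,0,0,0,-1.44,-1],
    [-0.34,0,0,0,0,-1.571,-1],
    [-0.34,0,0,0,0,-1.571,-1],
  ],
)

```text
t: 8.62
tool_pos: [0.5865, -0.1595, 0.3525]
tool_rot: [-0.001, 3.141, -0.0]
wrist_force: [0.3, -0.3, 0.9]
width: 1.003
grasp_force: 0.0
```

>>> jog_arm(
  deltas=[
    [0,0,0,-0.18,0,0,-1],
    [0,0,0,-0.36,0,0,-1],
    [0,0,0,-0.54,0,0,-1],
    [0,0,0,-0.72,0,0,-1],
    [0,0,0,-0.9,0,0,-1],
    [0,0,0,-1.08,0,0,-1],
    [0,0,0,-1.26,0,0,-1],
    [0,0,0,-1.44,0,0,-1],
    [0,0,0,-1.571,0,0,-1],
    [0,0,0,-1.571,0,0,-1],
  ],
)

```text
t: 9.88
tool_pos: [0.5863, -0.1599, 0.3505]
tool_rot: [-0.005, -2.215, -2.219]
wrist_force: [0.2, 0.4, 0.1]
width: 1.0
grasp_force: 0.0
```

```bash
python3 - <<'E'
from h import *
from plant import manip
import pickle
s=manip.state();print(s["t"],s["joint_pos"],s["tool_pos"],R.from_rotvec(s["tool_rot"]).as_matrix())
out=[]
for n,f in(("scene","pics/s2.png"),("top","pics/t2.png")):
    c=manip.capture(n);pickle.dump(c,open(n+"2.pkl","wb")); out.append(c["pixels"][:,:,::-1])
a=cv2.resize(out[0][95:275,190:360],None,fx=2.35,fy=2.35,interpolation=cv2.INTER_CUBIC)
b=cv2.resize(out[1][145:260,150:350],None,fx=2,fy=2,interpolation=cv2.INTER_CUBIC)
cv=np.zeros((423,800,3),np.uint8);cv[:a.shape[0],:a.shape[1]]=a[:423];cv[:b.shape[0],400:800]=b;cv2.imwrite("pics/c2.png",cv)
E
```

```text
9.875 [-0.7066  0.8558  1.2517  1.1594  2.1654 -2.228 ] [ 0.5863 -0.1599  0.3505] [[-1.      0.0065 -0.002 ]
 [-0.002  -0.0017  1.    ]
 [ 0.0065  1.      0.0018]]
```

View pics/c2.png

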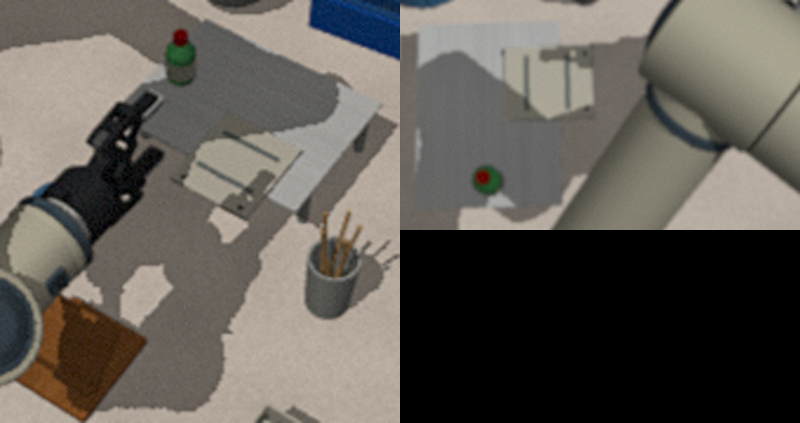

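The combined crop shows the sign squared and overhanging: in its top half (2x) the top edge is at column 594, rows 46 to 120, with the riser edge at 562. The gripper points at it, and the soy is upright. The wrist sits about 0.26 m behind the TCP, so a level approach would hit the stand. I will come in pitched 15° down, so the sign tilts up on its rear edge as the fingers close.

```bash
python3 - <<'E'
from h import *
from plant import manip
import pickle
c=pickle.load(open("top2.pkl","rb"));s=manip.state()
f=lambda L:(np.array(L,float)-(400,0))/2+(150-.25,145-.25)
P=plane(c,f([(594,46),(594,120),(503,46),(504,119)]),.098);print(P)
print(plane(c,f([(562,180),(561,30)]),.09))
xc=P[:2,0].mean(); yb=P[0,1]+.140; print(xc,yb)
t=np.radians(15); zd=np.array([0,np.cos(t),-np.sin(t)]);rot=Rd(zd,[0,0,1])
tip=np.array([xc,yb-.107*np.cos(t),.094+.107*np.sin(t)]); T=tip-.073*zd
up=np.array([0,np.sin(t),np.cos(t)])
for n,p in (("far",T-.08*zd-.020*up),("in",T-.02*up),("up",T)): print(n,p,delta(s,p,rot))
E
```

```text
[[0.6371 0.0034 0.098 ]
 [0.516  0.0066 0.098 ]
 [0.6418 0.15   0.098 ]
 [0.5222 0.1489 0.098 ]]
[[0.4236 0.0594 0.09  ]
 [0.668  0.0565 0.09  ]]
0.5765615536253347 0.14336194403060443
far [ 0.5766 -0.113   0.142 ] [ 0.0094 -0.21    0.0477  0.2583 -0.0023 -0.0015]
in [ 0.5766 -0.0357  0.1213] [ 0.0092 -0.2304  0.125   0.2583 -0.0023 -0.0015]
up [ 0.5766 -0.0305  0.1406] [ 0.0092 -0.2111  0.1302  0.2583 -0.0023 -0.0015]
```

>>> jog_arm(
  deltas=[
    [0.007,-0.03,0.01,0.13,0,0,-1],
    [0.007,-0.08,0.02,0.258,0,0,-1],
    [0.007,-0.13,0.03,0.258,0,0,-1],
    [0.007,-0.18,0.04,0.258,0,0,-1],
    [0.007,-0.208,0.048,0.258,0,0,-1],
    [0.007,-0.209,0.05,0.258,0,0,-1],
    [0.007,-0.209,0.05,0.258,0,0,-1],
  ],
)

```text
t: 10.85
tool_pos: [0.5797, -0.1105, 0.1445]
tool_rot: [-0.004, 2.491, 1.914]
wrist_force: [0.5, 0.6, 0.6]
width: 1.0
grasp_force: 0.0
```

```bash
python3 - <<'E'
from h import *
from plant import manip
s=manip.state();print(s["t"],s["joint_pos"],s["tool_pos"],R.from_rotvec(s["tool_rot"]).as_matrix()[:,2],s["wrist_force"])
c=manip.capture("wrist")["pixels"][:,:,::-1];b=manip.capture("scene")["pixels"][95:275,190:360,::-1]
cv=np.zeros((384,800,3),np.uint8);cv[:288,:384]=cv2.resize(c,(384,288),interpolation=cv2.INTER_AREA);b=cv2.resize(b,None,fx=2.1,fy=2.1);cv[:378,390:390+b.shape[1]]=b
cv2.imwrite("pics/c3.png",cv)
E
```

```text
10.85 [-0.648   1.0114  1.378   0.9068  1.7838 -2.5528] [ 0.5797 -0.1105  0.1445] [-0.0013  0.9664 -0.2572] [0.5138 0.6114 0.5577]
```

View pics/c3.png

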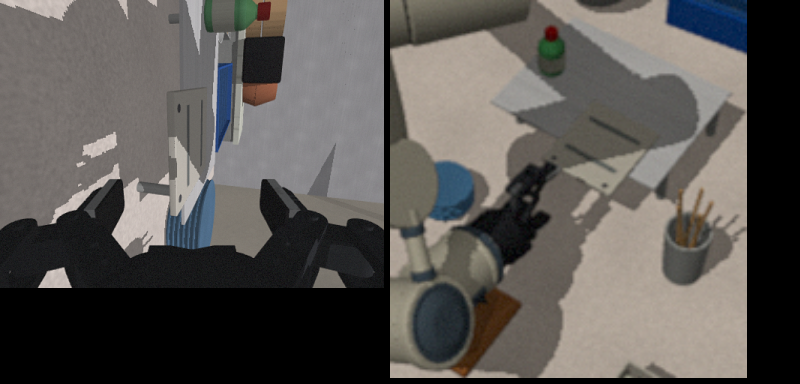

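The view shows the sign's front edge (left panel, column ~170) between the lower finger (~122) and the upper finger (~262). The wrist is above the stand, nothing is touched. I insert.

>>> jog_arm(
  deltas=[
    [0,0,0.02,0,0,0,-1],
    [0,0,0.04,0,0,0,-1],
    [0,0,0.06,0,0,0,-1],
    [0,0,0.075,0,0,0,-1],
    [0,0,0.08,0,0,0,-1],
    [0,0,0.08,0,0,0,-1],
  ],
)

```text
t: 11.7
tool_pos: [0.5791, -0.0326, 0.1224]
tool_rot: [0.002, -2.488, -1.917]
wrist_force: [0.7, -0.7, 0.1]
width: 0.999
grasp_force: 0.0
```

>>> jog_arm(
  deltas=[
    [0,0.005,0,0,0,0,-1],
    [0,0.01,0,0,0,0,-1],
    [0,0.015,0,0,0,0,-0.8],
    [0,0.017,0,0,0,0,-0.6],
  ],
  force=25,
)

```text
t: 12.2
tool_pos: [0.5791, -0.0285, 0.1394]
tool_rot: [0.002, -2.489, -1.917]
wrist_force: [-0.4, -0.6, -0.6]
width: 0.802
grasp_force: 0.5
```

>>> jog_arm(
  deltas=[
    [0,0.001,0,0,0,0,-0.4],
    [0,0.002,0,0,0,0,-0.2],
    [0,0.002,0,0,0,0,0],
    [0,0.002,0,0,0,0,0.2],
    [0,0.002,0,0,0,0,0.4],
    [0,0.002,0,0,0,0,0.6],
    [0,0.002,0,0,0,0,0.8],
    [0,0.002,0,0,0,0,1],
    [0,0.002,0,0,0,0,1],
  ],
  force=25,
)

```text
t: 13.32
tool_pos: [0.5791, -0.0279, 0.141]
tool_rot: [0.002, -2.488, -1.917]
wrist_force: [-0.1, -0.5, 2.1]
width: 0.082
grasp_force: 26.1
```

```bash
python3 - <<'E'
from h import *
from plant import manip
s=manip.state();print(s["t"],s["joint_pos"],s["tool_pos"],s["width"],s["grasp_force"],s["wrist_force"],s["wrist_torque"])
c=manip.capture("wrist")["pixels"][:,:,::-1];b=manip.capture("scene")["pixels"][95:275,190:360,::-1]
cv=np.zeros((384,800,3),np.uint8);cv[:288,:384]=cv2.resize(c,(384,288),interpolation=cv2.INTER_AREA);b=cv2.resize(b,None,fx=2.1,fy=2.1);cv[:378,390:390+b.shape[1]]=b
cv2.imwrite("pics/c4.png",cv)
E
```

```text
13.325 [-0.5455  0.9904  1.4913  0.9806  1.6779 -2.587 ] [ 0.5791 -0.0279  0.141 ] 0.08211645302100143 26.122455596923828 [-0.1062 -0.5466  2.0675] [-0.0758  0.0136 -0.0212]
```

View pics/c4.png

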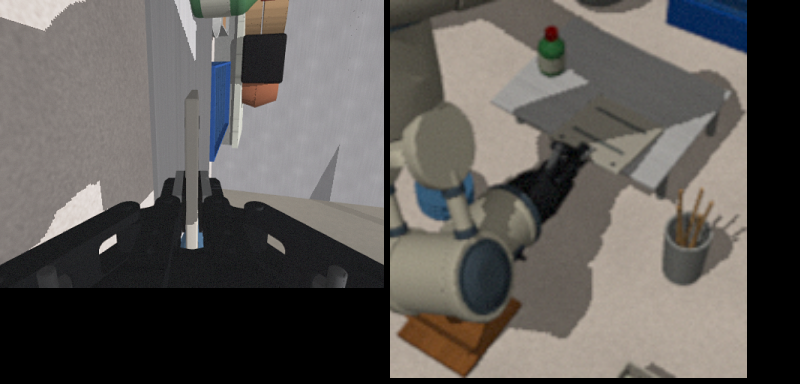

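The left panel shows the sign edge-on between the closed pads, so it is flush with them and raised on its rear edge. I lift it and turn it over above the gap.

>>> jog_arm(
  deltas=[
    [0,0.003,0,0,0,0,1],
    [0,0.015,-0.003,0,0,0,1],
    [0,0.035,-0.008,0,0,0,1],
    [0,0.065,-0.015,0,0,0,1],
    [0,0.1,-0.025,0,0,0,1],
    [0,0.14,-0.035,0,0,0,1],
    [0,0.18,-0.045,0,0,0,1],
    [0,0.22,-0.055,0,0,0,1],
    [0,0.22,-0.055,0,0,0,1],
  ],
  force=45,
)

```text
t: 14.55
tool_pos: [0.5789, -0.0248, 0.3714]
tool_rot: [-0.007, 2.489, 1.912]
wrist_force: [0.6, 1.2, -1.9]
width: 0.077
grasp_force: 49.2
```

>>> jog_arm(
  deltas=[
    [0,0,-0.01,0.12,0,0,1],
    [0,0,-0.02,0.24,0,0,1],
    [0,0,-0.03,0.36,0,0,1],
    [0,0,-0.04,0.48,0,0,1],
    [0,0,-0.05,0.6,0,0,1],
    [0,0,-0.06,0.72,0,0,1],
    [0,0,-0.07,0.84,0,0,1],
    [0,0,-0.08,0.96,0,0,1],
    [0,0,-0.09,1.08,0,0,1],
    [0,0,-0.1,1.2,0,0,1],
    [0,0,-0.1,1.309,0,0,1],
    [0,0,-0.1,1.309,0,0,1],
  ],
)

```text
t: 16.05
tool_pos: [0.5786, -0.1204, 0.393]
tool_rot: [0.005, -3.141, -0.007]
wrist_force: [0.1, -0.8, -1.9]
width: 0.076
grasp_force: 49.0
```

```bash
python3 - <<'E'
from h import *
from plant import manip
import pickle
s=manip.state();print(s["t"],s["joint_pos"],s["tool_pos"],R.from_rotvec(s["tool_rot"]).as_matrix(),s["width"],s["grasp_force"],s["wrist_force"])
c=pickle.load(open("cap0.pkl","rb"))["top"];hsv=cv2.cvtColor(c["pixels"],cv2.COLOR_RGB2HSV)
up=cv2.resize(hsv,None,fx=4,fy=4,interpolation=cv2.INTER_CUBIC)
w=cv2.inRange(up,(3,105,40),(20,255,255));w[:,:290*4]=0;w[:,350*4:]=0
k=max(cv2.findContours(w,0,cv2.CHAIN_APPROX_NONE)[0],key=cv2.contourArea)[:,0].astype(float)
k=(k-1.5)/4
def ln(P,ax):  # robust line; value as function of other coord
    a=np.polyfit(P[:,1-ax],P[:,ax],1); r=P[:,ax]-np.polyval(a,P[:,1-ax]); P=P[abs(r)<1]; return P
segs={"front":k[(k[:,0]>336)&(k[:,1]>183)&(k[:,1]<208)],"low":k[(k[:,1]>208)&(k[:,0]>306)&(k[:,0]<336)],"back":k[(k[:,0]<304)&(k[:,1]>185)&(k[:,1]<210)],"paneltop":k[(k[:,0]>317)&(k[:,0]<331)&(k[:,1]<183)]}
for n,P in segs.items():
    W=plane(c,P,.012)[:,:2]; vx,vy,x0,y0=cv2.fitLine(W.astype(np.float32),cv2.DIST_HUBER,0,.01,.001).ravel()
    print(n,len(W),"pt",x0,y0,"ang",np.arctan2(vy,vx)%np.pi, "px",P.min(0),P.max(0))
E
```

```text
16.05 [-0.308   0.3741  1.2986  0.0042  1.4712 -1.8823] [ 0.5786 -0.1204  0.393 ] [[-1.     -0.0031 -0.0009]
 [-0.0031  1.      0.0046]
 [ 0.0009  0.0046 -1.    ]] 0.07639322440336006 48.96227538585663 [ 0.1105 -0.8294 -1.9043]
front 100 pt 0.55635536 -0.30660152 ang 0.024316942 px [338.375 183.125] [340.875 207.875]
low 120 pt 0.4939179 -0.23977537 ang 1.5993698 px [306.125 212.625] [335.875 214.375]
back 100 pt 0.55063903 -0.17218094 ang 0.021569725 px [299.125 185.125] [300.875 209.875]
paneltop 56 pt 0.61474943 -0.25774923 ang 1.2588104 px [317.125 176.375] [330.875 179.875]
```

```bash
cat > tgt.py <<'E'
from h import *
ex=np.array([.0248,-.9997,0]); ez=np.array([0,0,1.]); a=np.radians(50)
ctr=np.array([.554,-.2394,0]); C=ctr+.035*ex+.03*ez
dn=np.cos(a)*ex-np.sin(a)*ez; n=np.sin(a)*ex+np.cos(a)*ez
ROT=Rd(dn,-n)
def tcp(Lb=.181,off=0,upo=0): return C-dn*(Lb+upo)+n*(.004+off)
E
python3 - <<'E'
from tgt import *
from plant import manip
s=manip.state()
for o,u in ((.06,.05),(.06,.02)): p=tcp(off=o,upo=u); print(p,delta(s,p,ROT))
E
```

```text
[ 0.5524 -0.175   0.2481] [ 0.0263 -0.0552  0.1447  0.7027 -0.0084 -0.0205]
[ 0.5529 -0.1942  0.2251] [ 0.0258 -0.0745  0.1676  0.7027 -0.0084 -0.0205]
```

>>> jog_arm(
  deltas=[
    [0.005,-0.01,0,0.14,0,-0.004,1],
    [0.01,-0.02,0.02,0.28,-0.003,-0.008,1],
    [0.015,-0.03,0.04,0.42,-0.005,-0.012,1],
    [0.02,-0.04,0.06,0.56,-0.007,-0.016,1],
    [0.026,-0.055,0.08,0.703,-0.008,-0.02,1],
    [0.026,-0.055,0.11,0.703,-0.008,-0.02,1],
    [0.026,-0.055,0.135,0.703,-0.008,-0.02,1],
    [0.026,-0.055,0.145,0.703,-0.008,-0.02,1],
    [0.026,-0.055,0.145,0.703,-0.008,-0.02,1],
  ],
)

```text
t: 17.18
tool_pos: [0.5528, -0.1765, 0.2475]
tool_rot: [-0.031, 2.946, -1.072]
wrist_force: [-0.6, 0.2, -2.2]
width: 0.08
grasp_force: 49.1
```

```bash
python3 - <<'E'
from tgt import *
from plant import manip
import pickle
s=manip.state();print(s["t"],s["joint_pos"],s["tool_pos"],R.from_rotvec(s["tool_rot"]).as_matrix(),s["width"],s["grasp_force"])
d={n:manip.capture(n) for n in("scene","top")};pickle.dump((d,s),open("p5.pkl","wb"))
b=d["scene"]["pixels"][170:290,160:310,::-1];cv2.imwrite("pics/p5.png",cv2.resize(b,None,fx=5,fy=5,interpolation=cv2.INTER_CUBIC))
T=R.from_rotvec(s["tool_rot"])
# predicted sign corners (picture face) in scene
P=s["tool_pos"]+T.apply([[.06,-.004,.181],[-.06,-.004,.181],[.06,-.004,.041],[-.06,-.004,.041]])
print((proj(d["scene"],P)-(160,170))*5+2)
L=C+np.array([[y*np.array([-ex[1],ex[0],0])+.018*n*o for y in(-.055,.055)] for o in (0,1)]).reshape(4,3)
print((proj(d["scene"],L)-(160,170))*5+2)
E
```

```text
17.175 [-0.1226  0.5353  1.6632 -0.8434  1.0196 -1.2254] [ 0.5528 -0.1765  0.2475] [[-0.9998 -0.0166  0.0127]
 [-0.0209  0.7658 -0.6427]
 [ 0.001  -0.6428 -0.766 ]] 0.0801963717983647 49.108741879463196
[[158.381  314.6545]
 [328.9644 419.192 ]
 [236.961   95.0128]
 [415.5377 195.9534]]
[[205.5392 364.4543]
 [355.0973 455.7581]
 [188.7544 371.5997]
 [339.564  464.1345]]
```

View pics/p5.png

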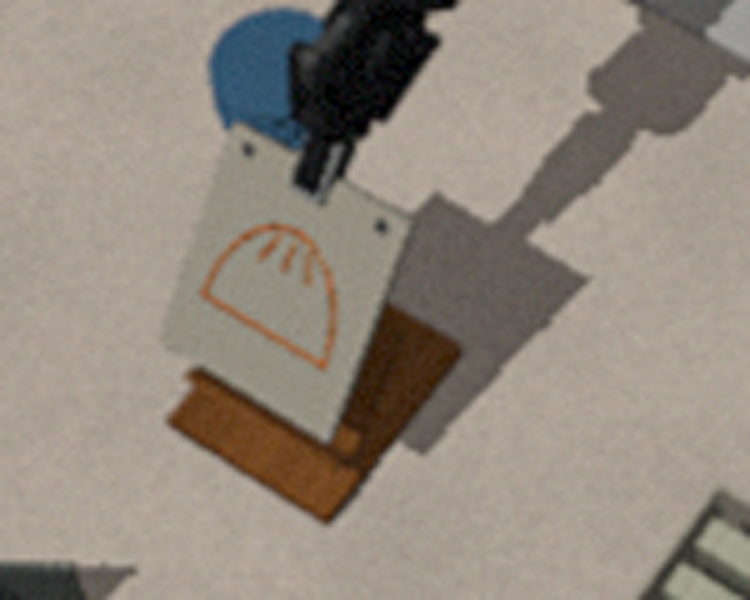

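The picture shows the sign turned correctly: picture outward, dots at the top. Its corners are at (160,345), (332,447), (235,122), (412,216), about 14 mm further down the slope than assumed. The ledge edge runs from (190,372) to (345,462), as predicted.

```bash
python3 - <<'E'
from tgt import *
import pickle
d,s=pickle.load(open("p5.pkl","rb"));c=d["scene"];T=R.from_rotvec(s["tool_rot"])
img=cv2.resize(c["pixels"][170:290,160:310],None,fx=5,fy=5,interpolation=cv2.INTER_CUBIC)
uv=(np.array([(160,345),(332,447),(235,122),(412,216)])-2.)/5+(160,170)
p0=s["tool_pos"]+T.apply([0,-.004,0]); nn=T.apply([0,1,0])
r=ray(c,uv); P=c["xyz"]+r*(((p0-c["xyz"])@nn)/(r@nn))[:,None]
q=T.inv().apply(P-s["tool_pos"]);print("corners in tool",q)
print("len",np.linalg.norm(q[0]-q[2]),np.linalg.norm(q[1]-q[3]),"wid",np.linalg.norm(q[0]-q[1]),np.linalg.norm(q[2]-q[3]))
b=(q[0]+q[1])/2;t=(q[2]+q[3])/2;print("bot mid",b,"top mid",t,"tilt",np.arctan2(*(b-t)[[0,2]]),np.arctan2(q[0,2]-q[1,2],q[0,0]-q[1,0]))
# stand: ledge front top edge & base front edge corners in scene
uv=(np.array([(168,421),(328,523)])-2.)/5+(160,170);B=plane(c,uv,.012);print("base front",B,B.mean(0),"expected",ctr+.07*ex)
v=B[1]-B[0];print("yaw y-axis",np.arctan2(v[1],v[0]),np.linalg.norm(v))
E
```

```text
corners in tool [[ 0.0526 -0.004   0.1969]
 [-0.0676 -0.004   0.1946]
 [ 0.0556 -0.004   0.0555]
 [-0.0623 -0.004   0.052 ]]
len 0.14140694864031655 0.1426801772002703 wid 0.1202192620198979 0.1178723319944737
bot mid [-0.0075 -0.004   0.1957] top mid [-0.0034 -0.004   0.0537] tilt -0.029383703847159624 0.018829866659922027
base front [[ 0.4978 -0.3114  0.012 ]
 [ 0.6167 -0.3095  0.012 ]] [ 0.5573 -0.3104  0.012 ] expected [ 0.5557 -0.3094  0.    ]
yaw y-axis 0.016006039154148707 0.11885228322582263
```

```bash
cat > tgt.py <<'E'
from h import *
ya=.021; ex=np.array([np.sin(ya),-np.cos(ya),0]); ez=np.array([0,0,1.]); a=np.radians(50)
ctr=np.array([.5555,-.2398,0]); C=ctr+.035*ex+.03*ez
dn=np.cos(a)*ex-np.sin(a)*ez; n=np.sin(a)*ex+np.cos(a)*ez
ROT=Rd(dn,-n)*R.from_rotvec([0,.024,0]); B=np.array([-.0065,.004,.195])
def tcp(off=0,up=0): return C-dn*up+n*off-ROT.apply(B)
E
python3 - <<'E'
from tgt import *
from plant import manip
s=manip.state()
for o,u in ((.05,.03),(.006,.03),(.006,.005)): p=tcp(o,u); print(p,delta(s,p,ROT))
E
```

```text
[ 0.5522 -0.1715  0.2371] [ 0.0011  0.0112  0.0057 -0.0008  0.0254 -0.0005]
[ 0.5515 -0.1378  0.2089] [ 0.0011  0.0552  0.0056 -0.0008  0.0254 -0.0005]
[ 0.5519 -0.1539  0.1897] [ 0.0011  0.0552  0.0306 -0.0008  0.0254 -0.0005]
```

>>> jog_arm(
  deltas=[
    [0.001,0.01,0.005,0,0.025,0,1],
    [0.001,0.025,0.005,0,0.025,0,1],
    [0.001,0.04,0.005,0,0.025,0,1],
    [0.001,0.05,0.005,0,0.025,0,1],
    [0.001,0.055,0.006,0,0.025,0,1],
    [0.001,0.055,0.012,0,0.025,0,1],
    [0.001,0.055,0.02,0,0.025,0,1],
    [0.001,0.055,0.026,0,0.025,0,1],
    [0.001,0.055,0.03,0,0.025,0,1],
    [0.001,0.055,0.03,0,0.025,0,1],
  ],
)

```text
t: 18.52
tool_pos: [0.5517, -0.1537, 0.1893]
tool_rot: [0.018, -2.937, 1.071]
wrist_force: [0.1, 0.8, -1.9]
width: 0.079
grasp_force: 49.1
```

>>> jog_arm(
  deltas=[
    [0,0,0.001,0,0,0,1],
    [0,0,0.002,0,0,0,1],
    [0,0,0.002,0,0,0,1],
  ],
)

```text
t: 18.9
tool_pos: [0.5518, -0.1546, 0.1881]
tool_rot: [0.019, -2.937, 1.071]
wrist_force: [0.6, -0.3, -1.3]
width: 0.077
grasp_force: 49.1
```

>>> jog_arm(
  deltas=[
    [0,0,0.001,0,0,0,1],
    [0,0,0.002,0,0,0,1],
    [0,0,0.002,0,0,0,1],
  ],
)

```text
t: 19.27
tool_pos: [0.5513, -0.1555, 0.1871]
tool_rot: [0.019, -2.937, 1.071]
wrist_force: [-7.2, 12.9, 13.2]
width: 0.082
grasp_force: 52.0
```

>>> jog_arm(
  deltas=[
    [0,0,-0.001,0,0,0,1],
    [0,0.001,-0.001,0,0,0,1],
    [0,0.002,-0.001,0,0,0,1],
    [0,0.003,-0.001,0,0,0,1],
    [0,0.003,-0.001,0,0,0,1],
  ],
)

```text
t: 19.9
tool_pos: [0.5517, -0.153, 0.1855]
tool_rot: [0.019, -2.937, 1.072]
wrist_force: [-2.6, 3.6, 5.5]
width: 0.082
grasp_force: 50.1
```

>>> jog_arm(
  deltas=[
    [0,0.001,0,0,0,0,1],
    [0,0.002,0,0,0,0,1],
    [0,0.002,0,0,0,0,1],
  ],
)

```text
t: 20.27
tool_pos: [0.5517, -0.1515, 0.1841]
tool_rot: [0.019, -2.937, 1.071]
wrist_force: [-0.7, 2.0, 4.6]
width: 0.08
grasp_force: 49.8
```

>>> jog_arm(
  deltas=[
    [0,0.001,0,0,0,0,1],
    [0,0.0015,0,0,0,0,1],
    [0,0.0015,0,0,0,0,1],
  ],
)

```text
t: 20.65
tool_pos: [0.5517, -0.151, 0.1837]
tool_rot: [0.019, -2.936, 1.073]
wrist_force: [-1.7, -4.1, 10.1]
width: 0.075
grasp_force: 49.9
```

>>> jog_arm(
  deltas=[
    [0,0.001,0,0,0,0,1],
    [0,0.0015,0,0,0,0,1],
    [0,0.0015,0,0,0,0,1],
  ],
)

```text
t: 21.02
tool_pos: [0.5518, -0.1501, 0.183]
tool_rot: [0.018, -2.936, 1.074]
wrist_force: [-2.5, -6.9, 13.3]
width: 0.074
grasp_force: 50.7
```

```bash
cat > chk.py <<'E'
from tgt import *
from plant import manip
s=manip.state();c=manip.capture("scene")
def look(c,p0,nn):
    lab=cv2.cvtColor(cv2.GaussianBlur(c["pixels"],(3,3),0),cv2.COLOR_RGB2LAB).astype(int)
    x0,y0=185,185;sub=cv2.resize(lab[y0:275,x0:255].astype(np.float32),None,fx=4,fy=4,interpolation=cv2.INTER_CUBIC)
    m=((abs(sub[...,1]-126)<2.6)&(sub[...,0]>115)).astype(np.uint8)
    m=cv2.morphologyEx(cv2.morphologyEx(m,cv2.MORPH_CLOSE,np.ones((19,19))),cv2.MORPH_OPEN,np.ones((25,25)))
    k=max(cv2.findContours(m,0,1)[0],key=cv2.contourArea);h=cv2.convexHull(k)
    q=cv2.approxPolyN(h,4)[0] if hasattr(cv2,"approxPolyN") else cv2.boxPoints(cv2.minAreaRect(h))
    uv=(q.reshape(-1,2)-1.5)/4+(x0,y0);r=ray(c,uv)
    P=c["xyz"]+r*(((p0-c["xyz"])@nn)/(r@nn))[:,None]
    return uv,P
if __name__=="__main__":
    import pickle
    d,s5=pickle.load(open("p5.pkl","rb"));T=R.from_rotvec(s5["tool_rot"])
    uv,P=look(d["scene"],s5["tool_pos"]+T.apply([0,-.004,0]),T.apply([0,1,0]))
    print("p5",(uv-(160,170))*5+2,"\n",T.inv().apply(P-s5["tool_pos"]))
    uv,P=look(c,C+.008*n,n); ey=np.array([-ex[1],ex[0],0])
    D=P-C; print("now: lateral, up-slope, (px)\n",np.c_[D@ey,-D@dn,(uv-(160,170))*5+2])
    print(s["t"],s["width"],s["wrist_force"])
E
python3 chk.py
```

```text
p5 [[413.875 218.875]
 [327.625 440.125]
 [158.875 341.375]
 [228.875 116.375]] 
 [[-0.0639 -0.004   0.0529]
 [-0.0637 -0.004   0.1924]
 [ 0.054  -0.004   0.1953]
 [ 0.0603 -0.004   0.0544]]
now: lateral, up-slope, (px)
 [[  0.0613   0.1422 442.625  252.625 ]
 [  0.0558   0.0014 351.375  460.125 ]
 [ -0.0613   0.0026 192.625  360.125 ]
 [ -0.0646   0.1585 272.625  125.125 ]]
21.025 0.0737092542554156 [-2.539  -6.8693 13.2688]
```

The detector reproduces the earlier corners to a few mm. The sign is now on the ledge, centred to about 2 mm. I release it and retreat along the slope.

>>> jog_arm(
  deltas=[
    [0,0,0,0,0,0,0.7],
    [0,0,0,0,0,0,0.5],
    [0,0,0,0,0,0,0.3],
    [0,0,0,0,0,0,0.2],
    [0,0,0,0,0,0,0.2],
    [0,0,0,0,0,0,0.2],
  ],
  force=25,
)

```text
t: 21.82
tool_pos: [0.5516, -0.1492, 0.1821]
tool_rot: [0.019, -2.937, 1.071]
wrist_force: [0.4, 0.1, 0.2]
width: 0.401
grasp_force: 0.0
```

>>> jog_arm(
  deltas=[
    [0,0,-0.008,0,0,0,0.2],
    [0,0,-0.02,0,0,0,0.2],
    [0,0,-0.04,0,0,0,0.2],
    [0,0,-0.07,0,0,0,0.2],
    [0,0,-0.1,0,0,0,0.2],
    [0,0,-0.13,0,0,0,0.2],
    [0,0,-0.13,0,0,0,0.2],
    [0,0,-0.13,0,0,0,0.2],
  ],
)

```text
t: 22.82
tool_pos: [0.5527, -0.0653, 0.2816]
tool_rot: [0.02, -2.937, 1.071]
wrist_force: [0.1, -0.6, 0.2]
width: 0.399
grasp_force: 0.0
```

```bash
python3 chk.py | tail -6
```

```text
now: lateral, up-slope, (px)
 [[  0.0587   0.1423 438.875  250.125 ]
 [  0.0558   0.0014 351.375  460.125 ]
 [ -0.0641   0.0001 187.625  361.375 ]
 [ -0.0646   0.1561 271.375  128.875 ]]
22.825 0.3994236541879074 [ 0.0886 -0.6273  0.1957]
```

```bash
python3 -c "
from plant import manip
print(manip.close_job())"
```

```text
the job is handed in; nothing more can be done
None
```

The sign is leaning on the stand, picture side outward with the dots at the top, its bottom edge on the ledge and centred to about 2–4 mm by the last camera measurement. The gripper is clear of it, and the job was handed in at about 23 s. I saw nothing else disturbed, but made no final check of the other things.

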